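Hold the box lid open at the gauge's angle

TASK

The small grey box needs a new lid stay fitted. Stand the steeper of the two aluminium angle gauges on the bench flush against the outside of the box's left wall (left as seen from the robot), alongside it without sticking out past either end, with its slope falling towards the hinges like the opened lid will, and let go of it; only then raise the lid, which drops shut by itself, to that gauge's angle, 50 degrees open, and finish with the gripper still holding it there, nothing else propping it. Leave the gauge flush and the other things on the bench where they are.

Things in the scene. Friction and masses are not known exactly. Their poses are not given: they have to be found in the camera images.
- drop_box: grey painted box, fixed to the bench, 150 mm deep (x) by 160 mm wide (y) by 64 mm high. Origin: centre of its underside, on the bench. Its -x side (front, with a small hasp) faces the robot, +x side carries the hinges; the outer face of its left wall is the plane y = +80 mm of its frame. z up.
- lid (a joint): opening angle of the box's lid, rad: 0 shut, grows as the front edge rises (50 degrees = 0.873), stop at 1.8. No spring, hardly any friction: it falls shut when let go. Lid 0.2 to 0.45 kg, plate 156 mm wide and 6 mm thick, hinge line in its mid-plane, front edge 154 mm from the hinge line.
- lid_hinge (a point): middle of the lid's hinge line, which runs along the box's y; in the box frame at x = 78, y = 0, z = 67 mm. Axes as the box's. (Beware: left of the box the half-raised lever of the fixed paper trimmer stands up to world z = 0.19 at x = 0.54, y = -0.06.)
- lid_handle (a point): middle of the bar of the lid's steel bow handle: round bar 12 mm thick, parallel to the hinge, clear for 88 mm between its legs. With the lid shut it is 122 mm to the front of the hinge line and 50 mm above it (47 mm above the lid's top face, 117 mm above the bench). It turns with the lid.
- gauge_steep: loose aluminium 50 degree angle gauge, the taller one, about 0.3 kg, 36 mm wide (y) with flat sides. Foot 84 mm long (x), 8 mm high; at its -x end an upright grip post, x = -42 to -16 mm, top at z = 110 mm; a sloping plate falls from z = 68 mm at the post to the foot at x = +34 mm. Origin: centre of the underside; z up. In place, its +x end points to the hinge side and its -y face is on the wall.
- gauge_face_post (a point): point on the steep gauge's -y side face, 4 mm above its underside, at the post end (x = -40, y = -18 mm in the gauge's frame)
- gauge_face_toe (a point): the same at the toe end (x = +40, y = -18 mm in the gauge's frame)
- gauge_shallow: the other loose aluminium gauge, 25 degrees and lower: same foot and post, post top at z = 73 mm. Not to be used; leave it standing. Origin: centre of its underside.
- tape_measure: loose yellow tape measure, 35x89x62 mm, bystander; origin at the centre of its underside
- the_hand_stamp: loose hand stamp with a turned handle, 28x62x77 mm, bystander; origin at the centre of its underside
- pliers: loose pliers with red handles, 65x178x15 mm, lying; bystander; origin at the centre of the underside
Not all that is in view belongs to the job. What is shaped like the gauge_steep but pink is not meant.

How it is judged:
On the way, in this order (a step that is already met when the one before it is completed fails the run):
1. the steep gauge stands flush against the box's left wall, released, the lid still shut (y of gauge_face_post in the frame of drop_box between 0.077 and 0.0835 m and y of gauge_face_toe in the frame of drop_box between 0.077 and 0.0835 m and x of gauge_steep in the frame of drop_box between -0.04 and 0.04 m and angle between gauge_steep's own z axis and vertical below 0.05 rad and height (world z) of gauge_steep below 0.004 m and contact force between the fingers and gauge_steep below 0.1 N and value of joint lid below 0.1 rad), for 0.2 s.
2. the gripper holds the lid open at 50 degrees (value of joint lid between 0.785 and 0.96 rad and contact force between the fingers and lid above 0.5 N), for 0.2 s.
At the end, for the whole second after the job is handed in: Gripper holds the lid (over 0.5 N) at rest, 45 to 55 degrees open; no loose thing touches the lid. Steep gauge upright on the bench, released, slope falling to the hinges, both ends of its side within 3.5 mm of the left wall, its middle within 40 mm of the wall's middle (all of step 2 and velocity of joint lid between -0.05 and 0.05 rad/s and y of gauge_face_post in the frame of drop_box between 0.077 and 0.0835 m and y of gauge_face_toe in the frame of drop_box between 0.077 and 0.0835 m and x of gauge_steep in the frame of drop_box between -0.04 and 0.04 m and angle between gauge_steep's own z axis and vertical below 0.05 rad and height (world z) of gauge_steep below 0.004 m and contact force between each of the fingers, lid and gauge_steep below 0.1 N and contact force between lid and gauge_shallow below 0.1 N and contact force between lid and tape_measure below 0.1 N and contact force between lid and the_hand_stamp below 0.1 N and contact force between lid and pliers below 0.1 N); the arm keeps its last pose, push and grip.
It fails at once if the shallow gauge is moved more than 3 cm (distance of gauge_shallow from where it was at the start of the episode above 0.03 m).
It fails at once if the tape measure is moved more than 3 cm (distance of tape_measure from where it was at the start of the episode above 0.03 m).
It fails at once if the hand stamp is moved more than 3 cm (distance of the_hand_stamp from where it was at the start of the episode above 0.03 m).
It fails at once if the pliers is moved more than 3 cm (distance of pliers from where it was at the start of the episode above 0.03 m).
It also fails if it takes over 58 s, if anything falls off the work surface, if the arm or the gripper's body presses on something with over 40 N, if the wrist force passes 120 N, or if a joint passes its speed limit or range.

ROBOT

A 7-joint arm with a two-finger parallel gripper is mounted at the origin on a cart in front of the work surface, level with it; the furniture and walls round the work are solid. World frame = base frame: x ahead of the robot, y to its left, z up, the work surface at z = 0. Lengths are in m, angles in rad, forces in N, time in s.
With the tool pointing down it reaches from about 0.425 to 0.875 m from the base axis. Payload 9.9 kg.
Tool frame: the origin (TCP) lies at the very end of the fingers, on their centre line; the grasp point (between the pads) lies 19 mm behind it (r.grasp_offset is the z of the grasp point in the tool frame, in m); z points along the fingers, y is the line along which they close (so a half turn about z gives the same grasp; the last joint's range is limited). The gripper opens to 85 mm and grips with 20 to 120 N. Pads are 22 mm wide; open, the fingers measure 114 mm over their backs; the gripper's body (76 mm by 85 mm) begins 54 mm behind the grasp point. The pads swing forward as they close: fully open they stand 13 mm farther back than shut.
Start: joints at [1.163, 0.576, 0.025, 1.437, -0.015, 1.129, -0.057], TCP at [0.215, -0.64, 0.231] pointing down, gripper open.
Joint ranges: [-2.76, 2.76], [-0.34, 2.15], [-1.52, 1.57], [0.19, 2.46], [-1.09, 4.23], [0.17, 1.99], [-2.82, 2.82]. Speed limits (rad/s): [2.22, 2.22, 3.01, 3.01, 3.14, 3.14, 3.14].

INTERFACE

Orientations are given as a unit quaternion [w, x, y, z].
In Python, from cell import r, vision gives the robot as it stands.
- The arm moves only by the tool play_rows, never from a script. Its argument "increments" is a list of rows, each a list of 5 numbers: the gripper command: -1 is fully open, 1 is shut, values between are in proportion, then the shift along the world's x, y, z as a fraction of full scale, then the turn about the world's z as a fraction of full scale. In form: [[gripper, dx, dy, dz, turn], ...]. A call has exactly 8 rows; each row is the pose to reach, as a shift and turn from the pose commanded when the call began; what a row does not reach only later rows make up. Full scale, the value 1, is 100 mm for a shift and 90 degrees for a turn. A row lasts 1/12 s, in which the tool goes at most 41.7 mm and 7.16 degrees, less where a joint would pass 70% of its speed; a pose out of reach is approached as far as the arm can. A call with a number of a shift or a turn outside -1 to 1 is refused whole. A call with a gripper value outside its range is refused whole. The fingers move at their own pace and stop on an object; "squeeze" is the grip in N (left out, the last holds). Time passes only in rows, so rows that repeat a pose let the fingers close, or fill a call up. It gives the time, the measured TCP pose, the force, the opening and the grip force at its end, in the units of the state.
- r.state(): the state, without advancing time (a new reading comes with each control period).
- vision.snapshot(name): name is "scene" or "top" or "wrist"; returns (picture, depth): 384x512x3 uint8, red, green, blue; 384x512 float32, m along the optical axis (not along the pixel's ray), 0 where there is no reading.
- vision.get_calibration(name): a dict with "K" (3x3 intrinsics, pixels), "dist" ([k1, k2, p1, p2, k3] as OpenCV has them; the pictures are not rectified), "xyz" and "attitude" of the camera in the world. Camera axes: x right, y down, z forward; pixel columns grow to the right and rows downward; lengths in m; the calibration is good to about 2 mm. A picture is of the moment at which its call begins: read the wrist's pose just before it. get_calibration takes no time and is no camera call; for the wrist camera it gives the pose at the moment of the call.
- r.sign_off(): hands the job in; it is judged then, once.
The state is a dict: "clock": time; "qpos": joint angles; "joint_vel": joint speeds; "joint_torque": joint torques, N m; "tool_pos": TCP position; "ee_rot": TCP orientation; "force": force on the tool from outside, world axes, zero at the start; "wrist_torque": the same for the moment, N m; "finger_gap": finger opening in m; "gripper_force": force on a finger pad.
Only numpy, scipy, OpenCV 4.12 (cv2) and the standard library are available. Lean on these libraries where they do the work, as an engineer would, in place of code of your own. Each camera call takes 0.05 s, during which the arm holds its last target. There are 200 camera calls.

## Working session

There is one attempt and no reset: what is moved stays moved. The work goes in short steps, Python scripts to look and compute and a tool call to move; the robot and the scene stay as the last step left them, time stands still between calls to the robot, and variables do not carry over. Pictures are saved under pics/ and viewed, at most 10 in all, crops included, and the job is handed in when it is done.

Besides the shell and the picture viewer there is one more tool, called after "Call:" as name([rows], argument=value, ...), one row to a line, values as JSON. play_rows: Moves the arm, as the interface text tells. Its arguments: {"type":"object","properties":{"increments":{"type":"array","items":{"type":"array","items":{"type":"number","minimum":-1,"maximum":1}}},"squeeze":{"type":"number"}},"required":["increments"]}

```bash
mkdir -p pics; ls
cat > h.py <<'E'
import numpy as np, cv2
from cell import r, vision
from scipy.spatial.transform import Rotation as R
def rot(a):
    a=np.array(a,float)
    return a if a.shape==(3,3) else R.from_quat(a[[1,2,3,0]]).as_matrix()
def cloud(name):
    c=vision.get_calibration(name); im,d=vision.snapshot(name)
    K=np.array(c["K"]);h,w=d.shape
    u,v=np.meshgrid(np.arange(w),np.arange(h))
    p=cv2.undistortPoints(np.stack([u,v],-1).reshape(-1,1,2).astype(np.float64),K,np.array(c["dist"],float)).reshape(h,w,2)
    P=np.dstack([p,np.ones((h,w))])*d[...,None]
    W=P@rot(c["attitude"]).T+np.array(c["xyz"])
    W[d==0]=np.nan
    return im,d,W
E
python3 - <<'E'
from h import *
s=r.state();print(s)
for n in ["scene","top"]:
    im,d,W=cloud(n);cv2.imwrite(f"pics/{n}0.png",im[...,::-1]);np.savez(f"{n}0.npz",im=im,W=W)
    print(vision.get_calibration(n))
E
```

```text
pics
{'clock': 0.0, 'qpos': array([ 1.16317903,  0.57651063,  0.02484772,  1.43787451, -0.01498107,
        1.1289858 , -0.05650549]), 'joint_vel': array([ 0.0012411 , -0.00134974,  0.00073429,  0.00114178, -0.00069206,
        0.00169371,  0.00029658]), 'joint_torque': array([-1.19404369e-03, -7.65776539e+01,  2.25053877e+00, -2.85974711e+01,
        1.53228245e-02,  1.25037818e-02, -3.14256874e-05]), 'tool_pos': array([ 0.21463903, -0.63951165,  0.230469  ]), 'ee_rot': array([-7.76662575e-04,  9.86918339e-01,  1.61218972e-01, -1.78186196e-04]), 'force': array([ 0.91227523, -1.25052927, -0.1076692 ]), 'wrist_torque': array([ 0.01471833,  0.02084452, -0.00552755]), 'gripper_force': 0.0, 'finger_gap': 0.08562023857751358}
{'K': array([[457.16099602,   0.        , 254.14598227],
       [  0.        , 457.16099602, 201.90280659],
       [  0.        ,   0.        ,   1.        ]]), 'dist': array([-0.10173332,  0.        ,  0.        ,  0.        ,  0.        ]), 'xyz': array([-0.48148926, -1.08075951,  0.98245227]), 'attitude': array([-0.44856158,  0.80847256, -0.3345779 ,  0.18226972])}
{'K': array([[474.11521823,   0.        , 252.2791033 ],
       [  0.        , 474.11521823, 185.58011506],
       [  0.        ,   0.        ,   1.        ]]), 'dist': array([-0.05600461,  0.        ,  0.        ,  0.        ,  0.        ]), 'xyz': array([0.29286419, 0.03830107, 1.54319238]), 'attitude': array([ 0.04421989, -0.6969055 ,  0.71207878, -0.07287756])}
```

View pics/scene0.png

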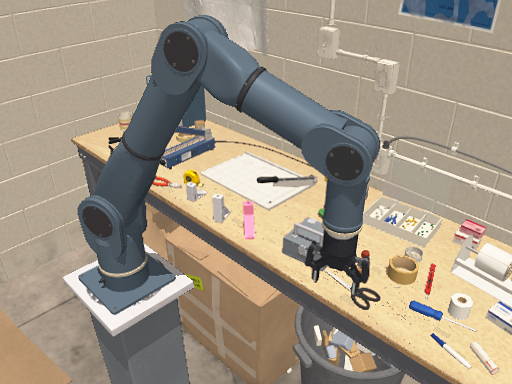

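View pics/top0.png

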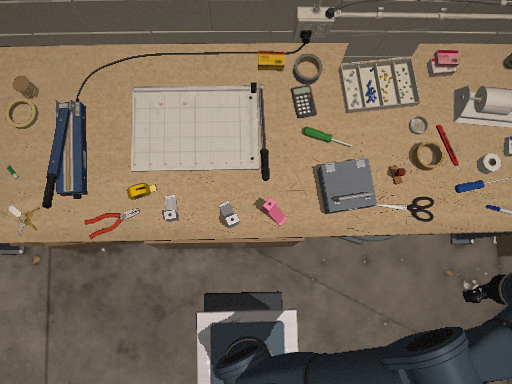

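The top view shows the box at (347,187), grey gauges at (170,207) and (229,213), the pink lookalike at (271,210) and the stamp at (397,174). The trimmer lever runs along column 265. Next I'll measure these.

Run:
```python
from h import *
for n in ["top"]:
    f=np.load(n+"0.npz");W=f["W"];im=f["im"]
    def reg(u0,u1,v0,v1): return W[v0:v1,u0:u1].reshape(-1,3)
    for nm,b,zt in [("gA",(155,187,185,230),.004),("gB",(212,246,190,235),.004),("pink",(250,292,190,230),.004),("box",(310,385,150,222),.03),("tape",(122,162,178,204),.01),("stamp",(385,410,160,190),.01),("pliers",(80,145,203,240),.004),("lever",(255,275,75,185),.03)]:
        P=reg(*b);z=P[:,2];m=z>zt;Q=P[m]
        print(nm,m.sum(),"zmax",np.nanmax(z).round(3),np.round(np.nanpercentile(z,[5,50,95]),4),"min",Q.min(0).round(3),"max",Q.max(0).round(3))
        print("  rect",cv2.minAreaRect(Q[:,:2].astype(np.float32)))
        hi=Q[Q[:,2]>Q[:,2].max()-.012]; print("  top part",len(hi),hi.mean(0).round(4),cv2.minAreaRect(hi[:,:2].astype(np.float32)))
    P=reg(310,385,150,222); L=P[(P[:,2]>.06)&(P[:,2]<.076)]
    print("lid",L[:,2].mean(),cv2.minAreaRect(L[:,:2].astype(np.float32)))
    H=P[P[:,2]>.1]; print("handle",len(H),H.mean(0),cv2.minAreaRect(H[:,:2].astype(np.float32)))
top=cv2.imread("pics/top0.png");scene=cv2.imread("pics/scene0.png")
a=cv2.resize(top[150:240,150:390],(790,296),interpolation=cv2.INTER_CUBIC)
b=cv2.resize(scene[165:275,170:410],(650,298),interpolation=cv2.INTER_CUBIC);b=cv2.copyMakeBorder(b,0,0,0,140,0)
cv2.imwrite("pics/crop.png",np.vstack([a,b]))
```

```text
gA 459 zmax 0.081 [-0.0051  0.0012  0.0715] min [0.412 0.19  0.004] max [0.557 0.291 0.081]
  rect ((0.48449477553367615, 0.24063938856124878), (0.10140252113342285, 0.14558078348636627), 89.80402374267578)
  top part 93 [0.4527 0.2338 0.0737] ((0.45278048515319824, 0.23349624872207642), (0.026120342314243317, 0.03533691540360451), 7.817176818847656)
gB 452 zmax 0.116 [-0.005   0.0011  0.1082] min [ 0.391 -0.003  0.004] max [0.537 0.106 0.116]
  rect ((0.4643714427947998, 0.052251096814870834), (0.10810143500566483, 0.14415490627288818), 88.87920379638672)
  top part 104 [0.4302 0.0403 0.1099] ((0.43015313148498535, 0.04067656397819519), (0.0259842686355114, 0.035366255789995193), 25.605459213256836)
pink 527 zmax 0.116 [-0.0052  0.0014  0.1068] min [ 0.405 -0.154  0.004] max [ 0.535 -0.017  0.116]
  rect ((0.46976155042648315, -0.08546986430883408), (0.13513198494911194, 0.12863902747631073), 88.80728149414062)
  top part 101 [ 0.4755 -0.074   0.1098] ((0.4761233627796173, -0.07419279217720032), (0.0257479976862669, 0.03718658536672592), 50.059329986572266)
box 2464 zmax 0.129 [-0.0
[... 1363 characters left out ...]
1764, 0.16648289561271667), 20.19623374938965)
lever 575 zmax 0.186 [-0.0048  0.0038  0.1674] min [ 0.537 -0.072  0.031] max [ 0.896 -0.043  0.186]
  rect ((0.7165677547454834, -0.058010779321193695), (0.3590679466724396, 0.02638406865298748), 0.8638409376144409)
  top part 54 [ 0.5527 -0.0597  0.1781] ((0.553753674030304, -0.058412518352270126), (0.01794571802020073, 0.033232882618904114), 88.32239532470703)
lid 0.06958065572220508 ((0.5383970141410828, -0.33080947399139404), (0.1621256321668625, 0.15807095170021057), 7.226329803466797)
handle 137 [ 0.49236107 -0.33619145  0.12120646] ((0.4929693043231964, -0.3373374342918396), (0.012284147553145885, 0.10624980181455612), 8.193204879760742)
```

View pics/crop.png

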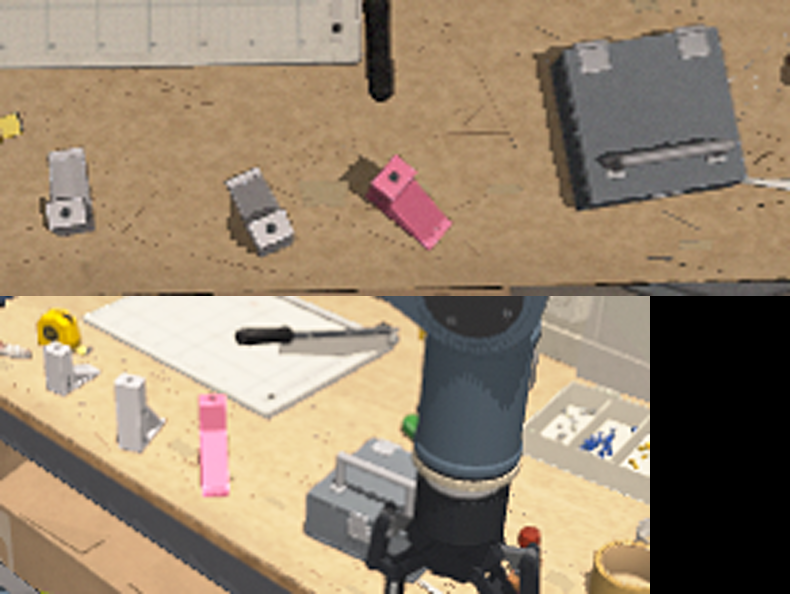

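The second grey gauge, with its post top near (0.430, 0.040) at z 0.110, is the steep one. Its yaw is about +25.6°. The box yaw is about +7.8°. I'll move over the box first and look with the wrist camera.

Call:
play_rows([
  [-1,0.12,0.12,0.06,0.06],
  [-1,0.25,0.25,0.12,0.12],
  [-1,0.37,0.37,0.2,0.18],
  [-1,0.5,0.5,0.25,0.25],
  [-1,0.62,0.62,0.3,0.3],
  [-1,0.75,0.75,0.4,0.36],
  [-1,0.88,0.88,0.45,0.43],
  [-1,1,1,0.5,0.5],
], squeeze=60)

```text
clock: 0.77
tool_pos: [0.3155, -0.539, 0.2815]
ee_rot: [-0.0, 0.849, 0.529, 0.0]
force: [0.3, 0.7, 0.2]
finger_gap: 0.0851
gripper_force: 0.0
```

Call:
play_rows([
  [-1,0.12,0.12,0.06,0.05],
  [-1,0.25,0.25,0.12,0.1],
  [-1,0.37,0.37,0.2,0.15],
  [-1,0.5,0.5,0.25,0.2],
  [-1,0.62,0.62,0.3,0.25],
  [-1,0.75,0.75,0.4,0.3],
  [-1,0.88,0.88,0.5,0.38],
  [-1,1,1,0.5,0.38],
])

```text
clock: 1.43
tool_pos: [0.4159, -0.4394, 0.3329]
ee_rot: [0.001, 0.655, 0.756, 0.0]
force: [0.8, 0.6, 0.1]
finger_gap: 0.0857
gripper_force: 0.0
```

Call:
play_rows([
  [-1,0.05,0.12,0,0],
  [-1,0.1,0.25,0,0],
  [-1,0.15,0.37,0,0],
  [-1,0.2,0.5,0,0],
  [-1,0.25,0.62,0,0],
  [-1,0.3,0.75,0,0],
  [-1,0.3,0.8,0,0],
  [-1,0.3,0.8,0,0],
])

```text
clock: 2.1
tool_pos: [0.4453, -0.3583, 0.3316]
ee_rot: [0.0, 0.657, 0.754, 0.0]
force: [-0.1, 0.3, -0.1]
finger_gap: 0.0852
gripper_force: 0.0
```

Run:
```python
from h import *
s=r.state();print(s["clock"],s["tool_pos"],s["ee_rot"],s["qpos"],s["force"])
im,d,W=cloud("wrist");cv2.imwrite("pics/w1.png",im[...,::-1]);np.savez("w1.npz",im=im,W=W)
print(vision.get_calibration("wrist"))
P=W.reshape(-1,3);L=P[(P[:,2]>.06)&(P[:,2]<.076)]
print(len(L),cv2.minAreaRect(L[:,:2].astype(np.float32)) if len(L) else 0)
H=P[(P[:,2]>.11)&(P[:,2]<.13)]; print("handle",len(H),H.mean(0) if len(H) else 0,cv2.minAreaRect(H[:,:2].astype(np.float32)) if len(H) else 0)
```

```text
2.1 [ 0.44525526 -0.35826225  0.3315543 ] [5.59982684e-05 6.56893989e-01 7.53982938e-01 1.13860594e-04] [ 0.862427    0.36335755 -0.39193088  1.54394624  0.14275455  1.26252456
  0.58761396] [-0.10101761  0.33770115 -0.14494644]
{'K': array([[300.14045983,   0.        , 256.19068125],
       [  0.        , 300.14045983, 191.04248355],
       [  0.        ,   0.        ,   1.        ]]), 'dist': array([0.02460254, 0.        , 0.        , 0.        , 0.        ]), 'xyz': array([ 0.43387552, -0.28478943,  0.47355397]), 'attitude': array([0.15049743, 0.98631913, 0.0665288 , 0.00995032])}
12770 ((0.5460319519042969, -0.38953492045402527), (0.16052240133285522, 0.27108460664749146), 6.965086460113525)
handle 931 [ 0.4928009  -0.33695585  0.12111776] ((0.49380019307136536, -0.34022295475006104), (0.01208187174052, 0.11152853071689606), 7.610184669494629)
```

View pics/w1.png

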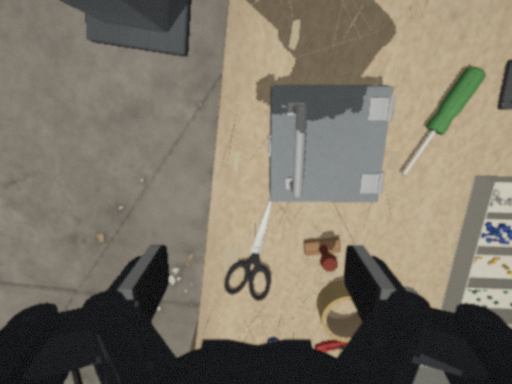

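The wrist view shows the lid at columns 270–392, rows 85–202. The handle bar is at column 298 and the stamp at (325,250). I'll fit the lid edges next.

```bash
cat >> h.py <<'E'
def lidfit(im,W):
    m=((W[...,2]>.055)).astype(np.uint8)
    m=cv2.morphologyEx(m,cv2.MORPH_OPEN,np.ones((3,3)))
    P0=W[(W[...,2]>.11)&(W[...,2]<.13)&(abs(W[...,0]-.493)<.05)&(abs(W[...,1]+.337)<.07)]
    n,l,st,ce=cv2.connectedComponentsWithStats(m)
    ids=l[(W[...,2]>.06)&(abs(W[...,0]-.54)<.03)&(abs(W[...,1]+.33)<.04)]
    k=np.bincount(ids[ids>0]).argmax()
    L=W[(l==k)&(W[...,2]<.077)]
    rect=cv2.minAreaRect(L[:,:2].astype(np.float32))
    th=np.radians(7.5)
    for _ in range(4):  # side lines by extreme points per slice
        c,s=np.cos(th),np.sin(th);B=L[:,:2]@np.array([[c,-s],[s,c]])
        o=[]
        bins=np.arange(B[:,0].min()+.012,B[:,0].max()-.03,.003)
        for sg in (1,-1):
            q=[(b+.0015,sg*np.percentile(sg*B[(B[:,0]>=b)&(B[:,0]<b+.003),1],99)) for b in bins if ((B[:,0]>=b)&(B[:,0]<b+.003)).sum()>5]
            o.append(np.polyfit(*np.array(q).T,1))
        th+=np.arctan((o[0][0]+o[1][0])/2)
    return rect,np.degrees(th),o,(B[:,0].min(),B[:,0].max()),P0
E
python3 - <<'E'
from h import *
for n in ["w1","top0"]:
    f=np.load(n+".npz");W=f["W"]
    rect,th,o,xr,P0=lidfit(f["im"],W)
    print(n,rect,th,o,xr)
    c=np.cos(np.radians(th));s=np.sin(np.radians(th))
    print(" lid y mid/width",(o[0][1]+o[1][1])/2,o[0][1]-o[1][1])
    v,e=np.linalg.eigh(np.cov(P0[:,:2].T));a=e[:,1];print(" handle yaw",np.degrees(np.arctan2(-a[0],a[1]))%180,P0.mean(0))
    p=P0[:,:2]@np.array([[c,-s],[s,c]]);print(" handle boxrot x med, y range",np.median(p[:,0]),np.percentile(p[:,1],[1,99]))
    b=W[abs(W[...,2])<.02];print(" bench z",np.nanmedian(b[:,2]))
f=np.load("top0.npz");W=f["W"][190:235,212:246].reshape(-1,3)
Q=W[W[:,2]>.1];print("post",cv2.minAreaRect(Q[:,:2].astype(np.float32)),Q.mean(0))
E
```

```text
w1 ((0.539183497428894, -0.33347582817077637), (0.16052240133285522, 0.15813300013542175), 6.965086460113525) 7.5134926104185995 [array([-0.01251358, -0.31782373]), array([ 0.01149315, -0.48278677])] (np.float64(0.41055727319205837), np.float64(0.5713628124965475))
 lid y mid/width -0.4003052499607146 0.16496303397460493
 handle yaw 7.683310358062442 [ 0.4928009  -0.33695585  0.12111776]
 handle boxrot x med, y range 0.4442914004565075 [-0.45516132 -0.3471769 ]
 bench z -0.0003274889268901071
top0 ((0.5383970141410828, -0.33080947399139404), (0.1621256321668625, 0.15807095170021057), 7.226329803466797) 7.600683475464779 [array([ 0.00039886, -0.32346166]), array([-3.98847537e-04, -4.73340168e-01])] (np.float64(0.4088454037447159), np.float64(0.5712997489199894))
 lid y mid/width -0.3984009150966532 0.14987850540043218
 handle yaw 8.071542271224734 [ 0.49255697 -0.33694152  0.12173697]
 handle boxrot x med, y range 0.44340521651799103 [-0.45219536 -0.34747031]
 bench z 0.0007718097365576604
post ((0.43015313148498535, 0.04067656397819519), (0.0259842686355114, 0.035366255789995193), 25.605459213256836) [0.43031657 0.04042882 0.10980456]
```

Box yaw is about 7.55°, with the left wall at −0.320 along the box's y direction. Next is the gauge.

Call:
play_rows([
  [-1,0,0.12,0,0.02],
  [-1,0,0.25,0,0.05],
  [-1,0,0.37,0,0.08],
  [-1,0,0.5,0,0.1],
  [-1,0,0.62,0,0.12],
  [-1,0,0.75,0,0.15],
  [-1,0,0.88,0,0.18],
  [-1,0,1,0,0.2],
])

```text
clock: 2.82
tool_pos: [0.4447, -0.2584, 0.3314]
ee_rot: [0.0, 0.53, 0.848, -0.0]
force: [0.5, 0.3, -0.3]
finger_gap: 0.0852
gripper_force: 0.0
```

Call:
play_rows([
  [-1,0,0.12,0,0],
  [-1,0,0.25,0,0],
  [-1,0,0.37,0,0],
  [-1,0,0.5,0,0],
  [-1,0,0.62,0,0],
  [-1,0,0.75,0,0],
  [-1,0,0.88,0,0],
  [-1,0,1,0,0],
])

```text
clock: 3.48
tool_pos: [0.4448, -0.1584, 0.3313]
ee_rot: [0.0, 0.532, 0.847, 0.0]
force: [-0.0, 0.7, -0.0]
finger_gap: 0.0855
gripper_force: 0.0
```

Call:
play_rows([
  [-1,0,0.12,0,0],
  [-1,0,0.25,0,0],
  [-1,0,0.37,0,0],
  [-1,0,0.5,0,0],
  [-1,0,0.62,0,0],
  [-1,0,0.75,0,0],
  [-1,0,0.88,0,0],
  [-1,0,1,0,0],
])

```text
clock: 4.15
tool_pos: [0.4447, -0.0586, 0.3313]
ee_rot: [0.0, 0.532, 0.847, 0.0]
force: [0.1, -1.2, -0.8]
finger_gap: 0.0853
gripper_force: 0.0
```

Call:
play_rows([
  [-1,-0.03,0.17,-0.17,0],
  [-1,-0.06,0.33,-0.33,0],
  [-1,-0.09,0.5,-0.5,0],
  [-1,-0.12,0.66,-0.66,0],
  [-1,-0.15,0.83,-0.83,0],
  [-1,-0.15,1,-1,0],
  [-1,-0.15,1,-1,0],
  [-1,-0.15,1,-1,0],
])

```text
clock: 4.82
tool_pos: [0.4292, 0.0411, 0.2309]
ee_rot: [-0.001, 0.531, 0.848, -0.0]
force: [1.0, -0.8, -0.3]
finger_gap: 0.0858
gripper_force: 0.0
```

Run:
```python
from h import *
s=r.state();print(s["clock"],s["tool_pos"],s["ee_rot"],s["qpos"],s["force"])
im,d,W=cloud("wrist");cv2.imwrite("pics/w2.png",im[...,::-1]);np.savez("w2.npz",im=im,W=W)
for zz in [(.1,.125)]:
    M=(W[...,2]>zz[0])&(W[...,2]<zz[1])&(abs(W[...,0]-.43)<.04)&(abs(W[...,1]-.04)<.04)
    Q=W[M];print(len(Q),Q.mean(0) if len(Q) else 0,cv2.minAreaRect(Q[:,:2].astype(np.float32)) if len(Q) else 0)
    print(np.argwhere(M).mean(0))
```

```text
4.8167 [0.4292372  0.04105051 0.23092489] [-6.77974976e-04  5.30723596e-01  8.47544627e-01 -3.32874557e-04] [ 0.32490134  0.26056159 -0.66178363  2.02422726  0.19936988  0.92110671
  0.00973185] [ 1.04421628 -0.84594932 -0.31980857]
1100 [0.43082702 0.04092164 0.10895441] ((0.4313341975212097, 0.04001155495643616), (0.026003321632742882, 0.03584151715040207), 23.669851303100586)
[184.91909091 258.99181818]
```

View pics/w2.png

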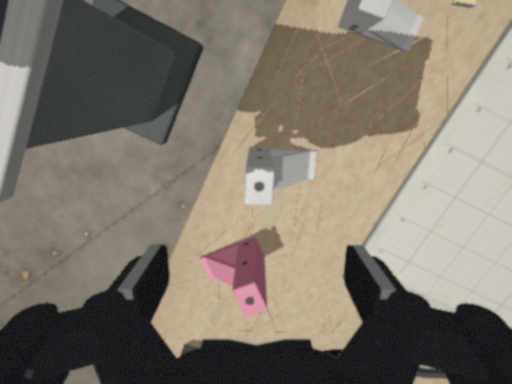

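The wrist view shows the steep gauge post at (259,187), with the pink one at (250,300) and the shallow gauge at the top, both clear of the fingers. I'll go down and grip.

Call:
play_rows([
  [-1,0.02,0,-0.12,-0.015],
  [-1,0.02,0,-0.25,-0.015],
  [-1,0.02,0,-0.37,-0.015],
  [-1,0.02,0,-0.5,-0.015],
  [-1,0.02,0,-0.62,-0.015],
  [-1,0.02,0,-0.75,-0.015],
  [-1,0.02,0,-0.88,-0.015],
  [-1,0.02,0,-1,-0.015],
])

```text
clock: 5.53
tool_pos: [0.4326, 0.039, 0.1314]
ee_rot: [0.001, 0.543, 0.84, 0.0]
force: [-0.5, 0.5, -0.2]
finger_gap: 0.0856
gripper_force: 0.0
```

Call:
play_rows([
  [-1,0,0,-0.12,0],
  [-1,0,0,-0.25,0],
  [-1,0,0,-0.37,0],
  [-1,0,0,-0.5,0],
  [-1,0,0,-0.55,0],
  [-1,0,0,-0.55,0],
  [-1,0,0,-0.55,0],
  [-1,0,0,-0.55,0],
])

```text
clock: 6.2
tool_pos: [0.4324, 0.0399, 0.077]
ee_rot: [0.001, 0.542, 0.84, 0.0]
force: [0.2, 1.1, 1.1]
finger_gap: 0.0853
gripper_force: 0.0
```

Call:
play_rows([
  [1,0,0,0,0],
  [1,0,0,0,0],
  [1,0,0,0,0],
  [1,0,0,0,0],
  [1,0,0,0,0],
  [1,0,0,0,0],
  [1,0,0,0,0],
  [1,0,0,0,0],
], squeeze=60)

```text
clock: 6.87
tool_pos: [0.432, 0.0401, 0.0766]
ee_rot: [0.0, 0.542, 0.841, 0.0]
force: [-1.1, -0.2, 4.9]
finger_gap: 0.0253
gripper_force: 59.1
```

Gripped at a 25 mm opening. Now I'll lift and carry it to 12 mm off the left wall, keeping x small until it is past the trimmer lever.

Call:
play_rows([
  [1,0,0,0.1,0],
  [1,0,0,0.25,0],
  [1,0,0,0.37,0],
  [1,0,0,0.5,0],
  [1,0,0,0.62,0],
  [1,0,0,0.75,0],
  [1,0,0,0.88,0],
  [1,0,0,1,0],
])

```text
clock: 7.53
tool_pos: [0.4312, 0.04, 0.1767]
ee_rot: [-0.0, 0.542, 0.841, -0.0]
force: [-0.3, 0.9, -3.7]
finger_gap: 0.0253
gripper_force: 59.6
```

Call:
play_rows([
  [1,0,-0.12,0.12,0],
  [1,0,-0.25,0.25,0],
  [1,0,-0.37,0.35,0],
  [1,0,-0.5,0.35,0],
  [1,0,-0.62,0.35,0],
  [1,0,-0.75,0.35,0],
  [1,0,-0.88,0.35,0],
  [1,0,-1,0.35,0],
])

```text
clock: 8.2
tool_pos: [0.4311, -0.0607, 0.211]
ee_rot: [-0.0, 0.542, 0.841, -0.0]
force: [-0.5, -0.7, -3.6]
finger_gap: 0.0252
gripper_force: 59.8
```

Call:
play_rows([
  [1,0,-0.12,0,-0.02],
  [1,0,-0.25,0,-0.05],
  [1,0,-0.37,0,-0.07],
  [1,0,-0.5,0,-0.1],
  [1,0,-0.62,0,-0.12],
  [1,0,-0.75,0,-0.14],
  [1,0,-0.88,0,-0.17],
  [1,0,-1,0,-0.187],
])

```text
clock: 8.87
tool_pos: [0.4317, -0.1614, 0.2113]
ee_rot: [0.0, 0.661, 0.751, -0.0]
force: [-0.7, 0.7, -3.3]
finger_gap: 0.0249
gripper_force: 59.6
```

Call:
play_rows([
  [1,0.1,-0.11,0,0],
  [1,0.2,-0.22,0,0],
  [1,0.3,-0.33,0,0],
  [1,0.4,-0.44,0,0],
  [1,0.5,-0.55,0,0],
  [1,0.61,-0.67,0,0],
  [1,0.61,-0.67,0,0],
  [1,0.61,-0.67,0,0],
])

```text
clock: 9.53
tool_pos: [0.4928, -0.2279, 0.2108]
ee_rot: [-0.0, 0.66, 0.752, 0.0]
force: [-0.4, 0.5, -4.3]
finger_gap: 0.0252
gripper_force: 59.9
```

Call:
play_rows([
  [1,0,0,-0.13,0],
  [1,0,0,-0.25,0],
  [1,0,0,-0.4,0],
  [1,0,0,-0.5,0],
  [1,0,0,-0.62,0],
  [1,0,0,-0.75,0],
  [1,0,0,-0.88,0],
  [1,0,0,-1,0],
])

```text
clock: 10.2
tool_pos: [0.4924, -0.2267, 0.1107]
ee_rot: [-0.0, 0.659, 0.752, -0.0]
force: [0.5, -0.1, -4.3]
finger_gap: 0.0252
gripper_force: 59.8
```

Run:
```python
from h import *
s=r.state();print(s["clock"],s["tool_pos"],s["ee_rot"],s["qpos"],s["force"],s["finger_gap"])
im,d,W=cloud("wrist");np.savez("w3.npz",im=im,W=W);cv2.imwrite("pics/w3.png",im[...,::-1])
```

```text
10.2 [ 0.49241475 -0.22673375  0.11065674] [-1.82208037e-04  6.58954111e-01  7.52183119e-01 -4.58122333e-05] [ 0.63214392  0.54691531 -0.42716865  1.9254207   0.32608628  0.73737909
  0.14791446] [ 0.47123785 -0.10941661 -4.30823609] 0.025204781950182085
```

View pics/w3.png

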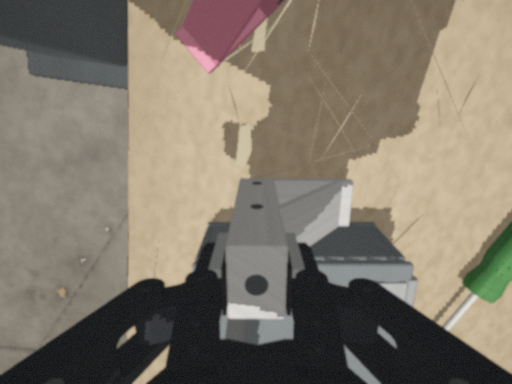

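The gauge is held square, with its toe towards the hinge side. I'll lower it to about 1 mm above the bench, then close on the wall in small steps.

Call:
play_rows([
  [1,0,0,-0.1,0],
  [1,0,0,-0.2,0],
  [1,0,0,-0.28,0],
  [1,0,0,-0.34,0],
  [1,0,0,-0.34,0],
  [1,0.005,-0.03,-0.34,0],
  [1,0.01,-0.07,-0.34,0],
  [1,0.012,-0.09,-0.34,0],
])

```text
clock: 10.92
tool_pos: [0.4941, -0.2368, 0.0773]
ee_rot: [0.0, 0.659, 0.752, -0.0]
force: [0.5, -1.0, -4.4]
finger_gap: 0.025
gripper_force: 60.3
```

Call:
play_rows([
  [1,0,0,0,0],
  [1,0,0,0,0],
  [1,0.001,-0.005,0,0],
  [1,0.001,-0.01,0,0],
  [1,0.002,-0.015,0,0],
  [1,0.003,-0.02,0,0],
  [1,0.003,-0.02,0,0],
  [1,0.003,-0.02,0,0],
])

```text
clock: 11.58
tool_pos: [0.4943, -0.2379, 0.0773]
ee_rot: [0.0, 0.659, 0.752, 0.0]
force: [1.1, -0.4, -4.0]
finger_gap: 0.0253
gripper_force: 60.3
```

Call:
play_rows([
  [1,0,-0.005,0,0],
  [1,0.001,-0.01,0,0],
  [1,0.001,-0.01,0,0],
  [1,0.001,-0.01,0,0],
  [1,0.001,-0.01,0,0],
  [1,0.001,-0.01,0,0],
  [1,0.001,-0.01,0,0],
  [1,0.001,-0.01,0,0],
])

```text
clock: 12.25
tool_pos: [0.4944, -0.2389, 0.0773]
ee_rot: [-0.0, 0.659, 0.752, -0.0]
force: [0.5, 1.2, -3.7]
finger_gap: 0.0252
gripper_force: 60.3
```

Call:
play_rows([
  [1,0,-0.005,0,0],
  [1,0.001,-0.01,0,0],
  [1,0.002,-0.015,0,0],
  [1,0.002,-0.015,0,0],
  [1,0.002,-0.015,0,0],
  [1,0.002,-0.015,0,0],
  [1,0.002,-0.015,0,0],
  [1,0.002,-0.015,0,0],
])

```text
clock: 12.92
tool_pos: [0.4946, -0.2404, 0.0773]
ee_rot: [-0.0, 0.659, 0.752, -0.0]
force: [0.1, 0.1, -3.6]
finger_gap: 0.0255
gripper_force: 60.3
```

Call:
play_rows([
  [1,0,-0.005,0,0],
  [1,0.001,-0.01,0,0],
  [1,0.002,-0.015,0,0],
  [1,0.002,-0.015,0,0],
  [1,0.002,-0.015,0,0],
  [1,0.002,-0.015,0,0],
  [1,0.002,-0.015,0,0],
  [1,0.002,-0.015,0,0],
])

```text
clock: 13.58
tool_pos: [0.4946, -0.241, 0.0773]
ee_rot: [-0.0, 0.659, 0.753, 0.0]
force: [-1.0, 5.3, -1.1]
finger_gap: 0.0257
gripper_force: 60.7
```

Contact: 5 N, and it stopped about 1 mm short of the command. I'll press a little more, lower to the bench and release.

Call:
play_rows([
  [1,0.001,-0.01,0,0],
  [1,0.002,-0.015,0,0],
  [1,0.002,-0.015,-0.005,0],
  [1,0.002,-0.015,-0.01,0],
  [1,0.002,-0.015,-0.012,0],
  [1,0.002,-0.015,-0.012,0],
  [1,0.002,-0.015,-0.012,0],
  [1,0.002,-0.015,-0.012,0],
])

```text
clock: 14.25
tool_pos: [0.4948, -0.2411, 0.0765]
ee_rot: [-0.001, 0.658, 0.753, 0.001]
force: [-3.4, 10.8, 8.3]
finger_gap: 0.0252
gripper_force: 61.9
```

Call:
play_rows([
  [-1,0,0,0,0],
  [-1,0,0,0,0],
  [-1,0,0,0,0],
  [-1,0,0,0,0],
  [-1,0,0,0,0],
  [-1,0,0,0,0],
  [-1,0,0,0,0],
  [-1,0,0,0,0],
])

```text
clock: 14.92
tool_pos: [0.495, -0.2435, 0.0761]
ee_rot: [0.0, 0.659, 0.752, -0.0]
force: [-0.5, 0.3, -0.6]
finger_gap: 0.0856
gripper_force: 0.0
```

Call:
play_rows([
  [-1,0,0,0.1,0],
  [-1,0,0,0.25,0],
  [-1,0,0,0.37,0],
  [-1,0,0,0.5,0],
  [-1,0,0,0.62,0],
  [-1,0,0,0.75,0],
  [-1,0,0,0.88,0],
  [-1,0,0,1,0],
])

```text
clock: 15.58
tool_pos: [0.495, -0.2434, 0.1777]
ee_rot: [0.0, 0.659, 0.752, 0.0]
force: [0.6, -0.2, -0.0]
finger_gap: 0.0856
gripper_force: 0.0
```

Call:
play_rows([
  [-1,0,0,0.12,0],
  [-1,0,0,0.25,0],
  [-1,0,0,0.37,0],
  [-1,0,0,0.5,0],
  [-1,0,0,0.5,0],
  [-1,0,0,0.5,0],
  [-1,0,0,0.5,0],
  [-1,0,0,0.5,0],
])

```text
clock: 16.25
tool_pos: [0.4945, -0.2433, 0.2254]
ee_rot: [-0.001, 0.659, 0.752, -0.0]
force: [0.1, 0.1, 0.5]
finger_gap: 0.0853
gripper_force: 0.0
```

Run:
```python
from h import *
s=r.state();print(s["clock"],s["tool_pos"],s["ee_rot"],s["qpos"],s["force"])
im,d,W=cloud("wrist");np.savez("w4.npz",im=im,W=W);cv2.imwrite("pics/w4.png",im[...,::-1])
th=np.radians(7.55);c,sn=np.cos(th),np.sin(th)
B=np.dstack([W[...,0]*c+W[...,1]*sn-.488,-W[...,0]*sn+W[...,1]*c+.400,W[...,2]])
M=(B[...,2]>.1)&(B[...,2]<.118)&(B[...,1]>.07)&(B[...,1]<.14)&(abs(B[...,0])<.08)
Q=B[M];print("post",len(Q),Q.mean(0),cv2.minAreaRect(Q[:,:2].astype(np.float32)))
M=(B[...,2]>.115)&(B[...,2]<.13)&(abs(B[...,1])<.05)
Q=B[M];print("bar",len(Q),Q.mean(0),np.percentile(Q[:,:2],[2,98],axis=0)) if len(Q) else 0
```

```text
16.25 [ 0.49450426 -0.24329164  0.22544268] [-5.63257767e-04  6.58828882e-01  7.52292595e-01 -1.98069644e-04] [ 0.70554747  0.42593477 -0.48426852  1.76409658  0.22913979  1.00887954
  0.26720722] [0.0988422  0.12212544 0.47201578]
post 1152 [-0.0299833   0.09752521  0.10902691] ((-0.02996179088950157, 0.09665043652057648), (0.03572133556008339, 0.025596538558602333), 89.76483154296875)
bar 1127 [-0.04292125  0.00295852  0.12133595] [[-0.04873412 -0.04783761]
 [-0.03749772  0.04831086]]
```

View pics/w4.png

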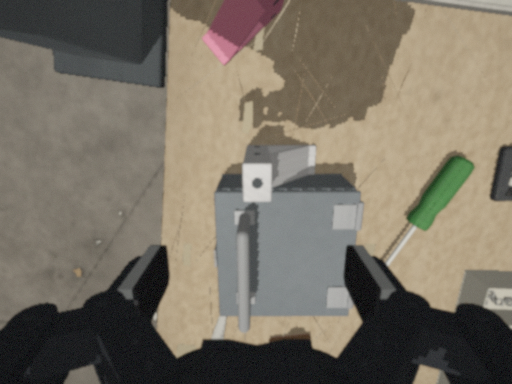

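The view shows the gauge standing against the left wall, with its post at (258,182) and toe at (313,158). I'll check how flush its far end is.

Run:
```python
from h import *
W=np.load("w4.npz")["W"]
th=np.radians(7.55);c,sn=np.cos(th),np.sin(th)
B=np.dstack([W[...,0]*c+W[...,1]*sn-.488,-W[...,0]*sn+W[...,1]*c+.400,W[...,2]]).reshape(-1,3)
for x0 in np.arange(-.04,.045,.01):
    m=(B[:,0]>x0)&(B[:,0]<x0+.01)
    g=B[m&(B[:,1]>.085)&(B[:,1]<.13)&(B[:,2]>.008)]
    l=B[m&(B[:,2]>.06)&(B[:,2]<.077)&(B[:,1]<.083)&(B[:,1]>.05)]
    print(round(x0,3),len(g),np.percentile(g[:,1],[1,98]).round(4) if len(g)>5 else "",g[:,2].max().round(3) if len(g) else "","lid edge",np.percentile(l[:,1],99).round(4) if len(l) else "")
```

```text
-0.04 2193 [0.0868 0.1141] 0.313 lid edge 0.0646
-0.03 2192 [0.0869 0.1141] 0.313 lid edge 0.0646
-0.02 2028 [0.088  0.1139] 0.321 lid edge 0.0826
-0.01 2342 [0.0881 0.1115] 0.318 lid edge 0.0776
0.0 2067 [0.0881 0.1114] 0.316 lid edge 0.0774
0.01 3851 [0.0854 0.1088] 0.304 lid edge 0.0776
0.02 3097 [0.0858 0.1071] 0.313 lid edge 0.0776
0.03 3801 [0.0853 0.1068] 0.311 lid edge 0.0775
0.04 287 [0.0853 0.1061] 0.298 lid edge 0.0778
```

Run:
```python
from h import *
W=np.load("w4.npz")["W"]
th=np.radians(7.55);c,sn=np.cos(th),np.sin(th)
B=np.dstack([W[...,0]*c+W[...,1]*sn-.488,-W[...,0]*sn+W[...,1]*c+.400,W[...,2]]).reshape(-1,3)
for x0 in np.arange(-.05,.05,.005):
    m=(B[:,0]>x0)&(B[:,0]<x0+.005)
    g=B[m&(B[:,1]>.081)&(B[:,1]<.14)&(B[:,2]>.007)&(B[:,2]<.12)]
    if len(g)>5: print(round(x0,3),len(g),np.percentile(g[:,1],[1,98]).round(4),g[:,2].max().round(3))
```

```text
-0.045 155 [0.0815 0.1142] 0.111
-0.04 298 [0.0813 0.1142] 0.111
-0.035 297 [0.0815 0.1143] 0.112
-0.03 275 [0.0815 0.1143] 0.112
-0.025 302 [0.0815 0.1142] 0.111
-0.02 175 [0.0815 0.1142] 0.111
-0.015 167 [0.0817 0.114 ] 0.065
-0.01 160 [0.0815 0.1139] 0.06
-0.005 148 [0.0813 0.1139] 0.053
-0.0 141 [0.0817 0.114 ] 0.048
0.005 129 [0.082  0.1138] 0.042
0.01 119 [0.0815 0.114 ] 0.036
0.015 114 [0.0815 0.115 ] 0.03
0.02 108 [0.0815 0.1149] 0.024
0.025 103 [0.0811 0.1151] 0.018
0.03 85 [0.0815 0.1139] 0.013
0.035 79 [0.0817 0.1137] 0.009
0.04 8 [0.0816 0.1043] 0.008
```

The outer side sits at y ≈ 0.114 all along, so it is parallel and flush. Now the lid handle, with its bar at about (0.493, −0.338).

Call:
play_rows([
  [-1,0,-0.15,0,0],
  [-1,0,-0.3,0,0],
  [-1,-0.01,-0.45,0,0],
  [-1,-0.01,-0.6,0,0],
  [-1,-0.01,-0.75,0,0],
  [-1,-0.01,-0.85,0,0],
  [-1,-0.01,-0.95,0,0],
  [-1,-0.01,-0.95,0,0],
])

```text
clock: 16.97
tool_pos: [0.4934, -0.3411, 0.2257]
ee_rot: [0.0, 0.66, 0.751, -0.0]
force: [-1.3, -0.7, 1.2]
finger_gap: 0.0853
gripper_force: 0.0
```

Call:
play_rows([
  [-1,0,0,-0.12,0],
  [-1,0,0,-0.25,0],
  [-1,0,0,-0.37,0],
  [-1,0,0,-0.5,0],
  [-1,0,0,-0.62,0],
  [-1,0,0,-0.75,0],
  [-1,0,0,-0.88,0],
  [-1,0,0,-1,0],
])

```text
clock: 17.63
tool_pos: [0.4942, -0.3376, 0.1255]
ee_rot: [-0.0, 0.659, 0.753, 0.0]
force: [1.0, -0.3, -0.5]
finger_gap: 0.0852
gripper_force: 0.0
```

Call:
play_rows([
  [-1,0,0,-0.12,0],
  [-1,0,0,-0.25,0],
  [-1,0,0,-0.25,0],
  [1,0,0,-0.25,0],
  [1,0,0,-0.25,0],
  [1,0,0,-0.25,0],
  [1,0,0,-0.25,0],
  [1,0,0,-0.25,0],
], squeeze=50)

```text
clock: 18.3
tool_pos: [0.4942, -0.3386, 0.1017]
ee_rot: [0.0, 0.659, 0.752, 0.0]
force: [-0.5, 0.6, -0.6]
finger_gap: 0.0256
gripper_force: 0.0
```

Call:
play_rows([
  [1,0,0,0,0],
  [1,0,0,0,0],
  [1,0,0,0,0],
  [1,0,0,0,0],
  [1,0,0,0,0],
  [1,0,0,0,0],
  [1,0,0,0,0],
  [1,0,0,0,0],
])

```text
clock: 18.97
tool_pos: [0.4943, -0.3385, 0.1016]
ee_rot: [0.0, 0.659, 0.752, 0.0]
force: [-0.4, 1.3, 5.6]
finger_gap: 0.0104
gripper_force: 48.9
```

The bar is gripped. I'll raise the lid along its arc, 25° per call.

Call:
play_rows([
  [1,0.029,0.004,0.065,0],
  [1,0.061,0.008,0.13,0],
  [1,0.097,0.013,0.192,0],
  [1,0.136,0.018,0.252,0],
  [1,0.178,0.024,0.31,0],
  [1,0.224,0.03,0.365,0],
  [1,0.272,0.036,0.418,0],
  [1,0.323,0.043,0.468,0],
])

```text
clock: 19.63
tool_pos: [0.5243, -0.3344, 0.1484]
ee_rot: [-0.002, 0.659, 0.752, -0.001]
force: [-11.7, -1.0, 6.7]
finger_gap: 0.0099
gripper_force: 48.9
```

Call:
play_rows([
  [1,0.054,0.007,0.048,0],
  [1,0.11,0.015,0.092,0],
  [1,0.168,0.022,0.133,0],
  [1,0.229,0.03,0.171,0],
  [1,0.291,0.039,0.205,0],
  [1,0.355,0.047,0.236,0],
  [1,0.421,0.056,0.264,0],
  [1,0.489,0.065,0.288,0],
])

```text
clock: 20.3
tool_pos: [0.5747, -0.3277, 0.1789]
ee_rot: [0.0, 0.659, 0.752, -0.001]
force: [-5.1, -0.0, 6.8]
finger_gap: 0.0103
gripper_force: 51.8
```

Call:
play_rows([
  [1,0,0,0,0],
  [1,0,0,0,0],
  [1,0,0,0,0],
  [1,0,0,0,0],
  [1,0,0,0,0],
  [1,0,0,0,0],
  [1,0,0,0,0],
  [1,0,0,0,0],
])

```text
clock: 20.97
tool_pos: [0.5756, -0.3276, 0.179]
ee_rot: [0.001, 0.659, 0.752, 0.0]
force: [-5.9, 0.6, 11.8]
finger_gap: 0.0103
gripper_force: 52.0
```

Run:
```python
from h import *
s=r.state();print(s["clock"],s["tool_pos"],s["force"],s["gripper_force"],s["finger_gap"],np.abs(s["joint_vel"]).max())
th=np.radians(7.55);c,sn=np.cos(th),np.sin(th)
x,y,z=s["tool_pos"];bx=x*c+y*sn-.488;bz=z+.0165
print("bar box x",bx,"angle",np.degrees(np.arctan2(bz-.067,.078-bx))-22.28)
for n in ["top","wrist"]:
    im,d,W=cloud(n);np.savez(n+"5.npz",im=im,W=W);cv2.imwrite(f"pics/{n}5.png",im[...,::-1])
    B=np.dstack([W[...,0]*c+W[...,1]*sn-.488,-W[...,0]*sn+W[...,1]*c+.400,W[...,2]]).reshape(-1,3)
    g=B[(B[:,2]>.1)&(B[:,2]<.118)&(B[:,1]>.081)&(B[:,1]<.14)&(abs(B[:,0])<.06)]
    if len(g)>10: print(n,"post",len(g),g.mean(0),cv2.minAreaRect(g[:,:2].astype(np.float32)))
    l=B[(abs(B[:,1])<.077)&(B[:,0]<.06)&(B[:,0]>-.03)&(B[:,2]>.08)&(B[:,2]<.2)&(abs(B[:,1])>.055)]
    if len(l)>20:
        p=np.polyfit(l[:,0],l[:,2],1);print(n,"lid slope deg",np.degrees(np.arctan(-p[0])),len(l))
```

```text
20.9667 [ 0.57562842 -0.32760629  0.17903555] [-5.87580683  0.57353051 11.82982028] 52.00863003730774 0.01031155448635871 0.0020791509540173015
bar box x 0.03959342872238247 angle 51.08379353417432
top post 98 [-0.03100126  0.09883332  0.10960645] ((-0.030526716262102127, 0.09848921000957489), (0.026233574375510216, 0.03473041579127312), 0.8124545216560364)
top lid slope deg 49.75709402581179 174
wrist post 2386 [-0.02883053  0.09808761  0.10878819] ((-0.02994171530008316, 0.0977175310254097), (0.026669979095458984, 0.032911233603954315), 0.34468919038772583)
wrist lid slope deg 49.776425795540646 6701
```

The lid is measured at 49.8° from both cameras, at rest and held, and the gauge is still flush. Handing in.

```bash
python3 -c "
from cell import r
print(r.sign_off())"
```

```text
the job is handed in; nothing more can be done
None
```

I handed the job in at about 21 s of the 58 s allowed: the steep gauge stands released and flush against the box's left wall, slope falling to the hinges, and the gripper is holding the lid at about 50° (49.8° measured by camera); I got no verdict back.

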